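Read the butter dish and dock the thermometer wand

TASK

To see whether the butter has got warm beside the window, lift the white thermometer wand out of its beech block, point the tip of its stem straight at the middle of the green butter dish's lid from 5 to 10 cm above it, and hold it still there for two seconds without touching the dish. Then push the wand's stem into the socket of the round charging dock, turning it until its key slips into the slots, and push it fully home against the spring until the wand's collar meets the socket plate. Finish still gripping the wand and pressing it down there, and do not shift or knock over anything else on the counter.

Things in the scene. Friction and masses are not known exactly. Their poses are not given: they have to be found in the camera images.
- wand_grip (a point): Centre of the handle of the thermometer wand: loose, upright, white plastic and steel, 129 mm long, about 0.2 kg. The handle is a rounded bar 28 (x) by 22 (y) by 76 mm (z); this point is 92 mm above the stem's tip, 37 mm below the handle's top. z points up along the wand's axis, x along its key. It starts in the beech block.
- wand_tip (a point): Tip of the wand's steel stem (the lens, looking along -z), on the axis; axes as wand_grip. The stem is a round shaft 16 mm across, its lowest 6 mm tapering to 9 mm across. From 45 to 53 mm above the tip is a round collar 48 mm across; above that the handle.
- wand_key (a point): Middle of the wand's key, on the axis, 27.5 mm above the tip; axes as wand_grip. The key is a straight bar through the stem, 30 mm long (x, 15 mm to each side of the axis), 6 mm wide (y) and 25 mm high (from 15 to 40 mm above the tip). After half a turn it fits the same way.
- block_top (a point): Centre of the top face of the fixed beech block, 90 x 90 x 60 mm high. Its 35 mm round hole holds the wand's stem loosely; the wand's collar rests on the top face.
- dish_top (a point): Middle of the flat top of the lid of the closed green ceramic butter dish, 63 mm above the counter. Base 100 mm (x) by 155 mm (y), lid 78 x 125 mm, loose, 0.7 kg. z points up.
- dock_mouth (a point): Centre of the socket's mouth in the steel plate on top of the fixed charging dock, 62 mm above the counter; z up. Round bore 17.5 mm across with two opposite slots: a keyway 32.5 mm long, 8 mm wide, through the whole depth. The keyway is turned about z by an unknown fixed angle of up to 0.25 rad either way from this point's x axis: look or feel for it.
- dock_foot (a point): Centre of the dock's underside; axes as dock_mouth. The dock is a fixed grey round puck 104 mm across with a short cable boss on its +x side; the square socket plate, 58 mm wide, has edges parallel to the keyway. With the key out of line the stem stops with its tip 15 mm below the mouth; the tip meets the spring plunger at 37 mm, and the collar meets the plate at 45 mm.
- plunger (a joint): Spring plunger at the bottom of the dock's bore: 0 m when up, about 0.008 m when the wand is fully home. It takes 5 N to start and 10.5 N at 8 mm, more than the wand's weight.
- jar: Glass jar with a steel screw-top lid, 76 mm across, 120 mm high, standing beyond the things on the right; origin at the centre of its underside. Leave it alone.
- mug: White mug, 80 mm across, 90 mm high, standing beyond the things on the left; origin at the centre of its underside. Leave it alone.
- mill: Dark wooden pepper mill, 48 mm across, 110 mm high, far right; origin at the centre of its underside. Leave it alone.
- eggcup: White egg cup, 48 mm across, 60 mm high, on the left, near the robot; origin at the centre of its underside. Leave it alone.
- tongs: Steel toast tongs, 175 mm long, 14 mm high, lying on the 15 mm thick beech board beyond the butter dish; origin at the centre of their underside. Leave them alone.

How it is judged:
By the outcome, as a careful person would: the job done as asked, in the order asked, and still so for the second after the job is handed in, while the arm keeps its last pose, push and grip.
It also fails if it takes over 64 s, if anything falls off the work surface, if the arm or the gripper's body presses on something with over 40 N, if the wrist force passes 120 N, or if a joint passes its speed limit or range.

ROBOT

A 6-joint arm with a two-finger parallel gripper is mounted at the origin on the work surface. World frame = base frame: x ahead of the robot, y to its left, z up, the work surface at z = 0. Lengths are in m, angles in rad, forces in N, time in s.
With the tool pointing down it reaches from about 0.3 to 0.75 m from the base axis. Payload 8.5 kg.
Tool frame: the origin (TCP) lies on the centre line of the jaws, within the pads' length; the fingertips stand 14 mm ahead of it and the grasp point (between the pads) lies 5 mm behind it; z points along the fingers, y is the line along which they close (so a half turn about z gives the same grasp; the last joint's range is limited). The gripper opens to 88 mm and grips with 3 to 60 N. Pads are 18 mm wide; open, the fingers measure 123 mm over their backs; the gripper's body (75 mm by 187 mm) begins 45 mm behind the grasp point.
Start: joints at [-1.332, 0.381, 1.297, -0, 1.464, -0.215], TCP at [0.241, -0.494, 0.253] pointing down, gripper open.
Joint ranges: [-3.11, 3.11], [-0.89, 2.33], [0.22, 2.48], [-1.42, 4.56], [0.17, 2.85], [-2.88, 2.88]. Speed limits (rad/s): [2.39, 2.39, 3.14, 3.14, 3.14, 3.14].

INTERFACE

Orientations are given as [roll, pitch, yaw] about the fixed x, y, z axes, in that order (R = Rz(yaw) Ry(pitch) Rx(roll)).
In Python, from workcell import r gives the robot as it stands.
- The arm moves only by the tool arm_command, never from a script. Its argument "targets" is a list of rows, each an object with "slide": the shift along the tool's x, y, z in mm, a list of three; "twist": the turn about the tool's z in rad; "gripper": the finger opening in mm, from 0 to 88.1. A call has 1 to 8 rows; each row shifts and turns the commanded pose from where the row before left it, along the tool's axes as they then stand; what a row does not reach is not made up. A row lasts 1/8 s, in which the tool goes at most 62.5 mm and 10.7 degrees, less where a joint would pass 70% of its speed; a pose out of reach is approached as far as the arm can. A call with a gripper value outside its range is refused whole. The fingers move at their own pace and stop on an object; "newtons" is the grip in N (left out, the last holds). Time passes only in rows, so rows that do not move let the fingers close. It gives the time, the measured TCP pose, the force, the opening and the grip force at its end, in the units of the state.
- r.get_obs(): the state, without advancing time (a new reading comes with each control period).
- r.grab_frame(name): name is "scene" or "top" or "wrist"; returns the picture (480x640x3 uint8, red, green, blue); there is no depth.
- r.camera_params(name): a dict with "intrinsics" (3x3 intrinsics, pixels), "position" and "rotation" of the camera in the world. Camera axes: x right, y down, z forward; pixel columns grow to the right and rows downward; lengths in m; the calibration is good to about 2 mm. A picture is of the moment at which its call begins: read the wrist's pose just before it. camera_params takes no time and is no camera call; for the wrist camera it gives the pose at the moment of the call.
- r.hand_in(): hands the job in; it is judged then, once.
Trained networks look in the newest picture that a camera, given by its name, has taken for a name from the list of things; names that differ only in an ending like _2 or _b are one class to them, and where a whole thing is asked for, a point or a joint stands for the part that bears it (a point fixed in the world has none). Each returns a list of dicts, best first, with "score" (0 to 1); they miss things now and then, are a little off and sometimes report something else, mostly with a low value. They report only what shows in the picture. A call takes as long as a camera call.
- r.search_frame(camera, label): "position" ([row, column] in pixels, amid what is visible of it).
- r.cut_out(camera, label): "pixels" (480x640 bool, what is visible of it) and "position" ([row, column] in pixels, amid what is visible of it).
The state is a dict: "clock": time; "qpos": joint angles; "joint_velocities": joint speeds; "joint_torque": joint torques, N m; "tcp_pos": TCP position; "tool_rot": TCP orientation; "contact_force": force on the tool from outside, world axes, zero at the start; "ft_torque": the same for the moment, N m; "grip_width": opening from 0.0 (shut) to 1.0 (fully open); "grip_force": force on a finger pad.
Only numpy, scipy, OpenCV 4.12 (cv2) and the standard library are available. Lean on these libraries where they do the work, as an engineer would, in place of code of your own. Each camera call takes 0.05 s, during which the arm holds its last target. There are 200 camera calls.

## Working session

There is one attempt and no reset: what is moved stays moved. The work goes in short steps, Python scripts to look and compute and a tool call to move; the robot and the scene stay as the last step left them, time stands still between calls to the robot, and variables do not carry over. Pictures are saved under pics/ and viewed, at most 10 in all, crops included, and the job is handed in when it is done.

Besides the shell and the picture viewer there is one more tool, called after "Call:" as name(argument=value, ...), one argument or row to a line, values as JSON. arm_command: Moves the arm, as the interface text tells. Its arguments: {"type":"object","properties":{"targets":{"type":"array","items":{"type":"object","properties":{"slide":{"type":"array","items":{"type":"number"}},"twist":{"type":"number"},"gripper":{"type":"number"}}}},"newtons":{"type":"number"}},"required":["targets"]}

```bash
mkdir -p pics; ls
cat > h.py <<'E'
import numpy as np, cv2
from workcell import r
def ray(cam,rc):
    p=r.camera_params(cam);K=np.array(p["intrinsics"]);R=np.array(p["rotation"])
    d=R@np.linalg.solve(K,[rc[1],rc[0],1.]);return np.array(p["position"]),d
def atz(cam,rc,z):
    o,d=ray(cam,rc);return o+d*(z-o[2])/d[2]
def proj(cam,P):
    p=r.camera_params(cam);q=np.array(p["intrinsics"])@np.array(p["rotation"]).T@(np.array(P)-p["position"]);return q[:2]/q[2]
def save(n,im): cv2.imwrite("pics/"+n,im[:,:,::-1])
E
python3 - <<'E'
from h import *
print(r.get_obs())
for c in("scene","top"):
    save(c+"0.png",r.grab_frame(c)); p=r.camera_params(c);print(c,p)
    for l in("wand_grip","wand_tip","block_top","dish_top","dock_mouth","dock_foot","jar","mug","mill","eggcup","tongs"):
        s=r.search_frame(c,l);print(l,[(np.round(x["position"],1).tolist(),round(x["score"],2)) for x in s[:2]])
E
```

```text
pics
{'clock': 0.0, 'qpos': array([-1.33229490e+00,  3.81181627e-01,  1.29824995e+00, -7.56654994e-07,
        1.46357102e+00, -2.15355293e-01]), 'joint_velocities': array([-1.87983824e-04, -1.71689821e-03,  7.07700912e-04, -5.63330381e-04,
       -6.36357877e-05,  1.54129075e-03]), 'joint_torque': array([-3.96892201e-04, -4.37927628e+01, -2.24551499e+01,  7.13534444e-02,
        3.52918636e-02, -9.55701489e-05]), 'tcp_pos': array([ 0.24104827, -0.49408141,  0.25214911]), 'tool_rot': array([-3.14021512e+00, -3.00562860e-04,  4.53856590e-01]), 'contact_force': array([ 0.47295958,  0.09105945, -0.38283736]), 'ft_torque': array([0.02907585, 0.01084541, 0.00708497]), 'grip_force': 0.0, 'grip_width': 0.9982369284979183}
scene {'intrinsics': array([[521.85956152,   0.        , 315.94691008],
       [  0.        , 521.85956152, 244.00920404],
       [  0.        ,   0.        ,   1.        ]]), 'position': array([1.27778592, 0.2589586 , 1.13361614]), 'rotation': array([-2.4853444 , -0.00348872,  1.95107186])}
wand_grip [([356.3, 298.1], 0.27)]
wand_tip [([195.7, 232.0], 0.65), ([355.1, 283.
[... 362 characters left out ...]
7361,   0.        , 322.81899906],
       [  0.        , 531.65477361, 250.4856988 ],
       [  0.        ,   0.        ,   1.        ]]), 'position': array([ 0.42733121, -0.03467652,  1.52294607]), 'rotation': array([-3.05716210e+00, -1.16747537e-03, -1.59234477e+00])}
wand_grip [([284.3, 421.5], 0.49), ([278.9, 217.3], 0.37)]
wand_tip [([286.5, 420.4], 0.5)]
block_top [([283.5, 413.3], 0.77)]
dish_top [([239.3, 314.7], 0.72)]
dock_mouth [([279.4, 220.5], 0.8), ([282.2, 421.6], 0.41)]
dock_foot [([277.3, 214.7], 0.75), ([292.3, 466.9], 0.49)]
jar [([203.3, 397.0], 0.76)]
mug [([200.2, 221.7], 0.62)]
mill [([292.9, 469.6], 0.75)]
eggcup [([344.5, 163.9], 0.81)]
tongs [([165.5, 304.8], 0.81)]
```

```bash
sed -i 's/^from workcell.*/&\nfrom scipy.spatial.transform import Rotation\ndef RM(p): return Rotation.from_euler("xyz",p["rotation"]).as_matrix()/; s/np.array(p\["rotation"\])/RM(p)/g' h.py
python3 - <<'E'
from h import *
for n,rc,z in [("wand",(284,421),.113),("block",(283.5,413.3),.06),("dish",(239.3,314.7),.063),("dock",(279.4,220.5),.062),("foot",(277,214.7),.03),("jar",(203,397),.1),("mug",(200,221),.08),("mill",(293,469.6),.1),("egg",(344.5,163.9),.05),("tongs",(165,304.8),.02)]:
    print(n,atz("top",rc,z).round(3))
im=cv2.imread("pics/top0.png")[130:380,120:500];cv2.imwrite("pics/topc.png",cv2.resize(im,None,fx=2,fy=2,interpolation=cv2.INTER_CUBIC))
for n,rc,z in [("dock",(285.6,437.6),.062),("block",(215,236),.06)]: print(n,atz("scene",rc,z).round(3))
E
```

```text
wand [ 0.452 -0.297  0.113]
block [ 0.455 -0.286  0.06 ]
dish [ 0.582 -0.017  0.063]
dock [0.477 0.243 0.062]
foot [0.485 0.266 0.03 ]
jar [ 0.672 -0.242  0.1  ]
mug [0.694 0.237 0.08 ]
mill [ 0.425 -0.428  0.1  ]
egg [0.303 0.402 0.05 ]
tongs [0.802 0.007 0.02 ]
dock [0.518 0.28  0.062]
block [ 0.497 -0.282  0.06 ]
```

View pics/topc.png

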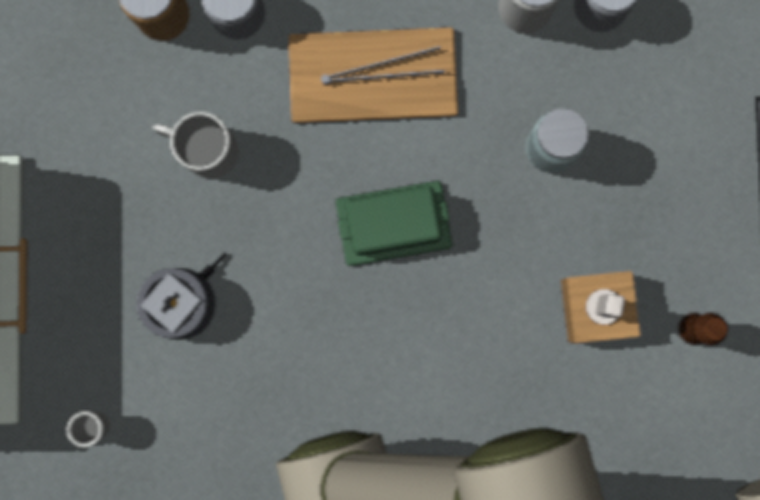

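View pics/scene0.png

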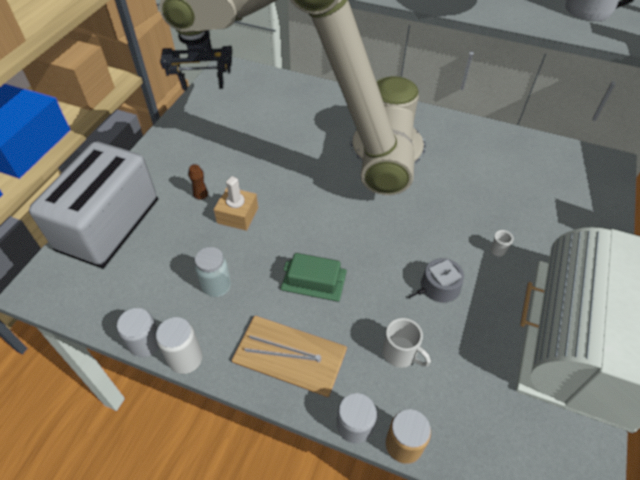

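Run:
```python
from h import *
for n,rc,z in [("wandtop",(283.5,424.5),.145),("block",(283.5,420.5),.06),("dish",(239.5,316),.063),("dock",(281,205.5),.062)]: print(n,atz("top",rc,z).round(3))
for n,rc,z in [("wandtop",(181,234),.145),("dish",(267,315),.063),("dock",(272,447),.062)]: print(n,atz("scene",rc,z).round(3))
o=r.get_obs();p=r.camera_params("wrist");T=Rotation.from_euler("xyz",o["tool_rot"]).as_matrix()
print("cam in tool",T.T@(p["position"]-o["tcp_pos"]),(T.T@RM(p)).round(3),p["intrinsics"], T.round(3))
```

```text
wandtop [ 0.453 -0.3    0.145]
block [ 0.454 -0.305  0.06 ]
dish [ 0.582 -0.021  0.063]
dock [0.474 0.285 0.062]
wandtop [ 0.456 -0.298  0.145]
dish [ 0.579 -0.019  0.063]
dock [0.47  0.292 0.062]
cam in tool [ 0.07279237  0.00071617 -0.13110048] [[-0.001 -0.96  -0.278]
 [ 1.    -0.    -0.001]
 [ 0.    -0.278  0.96 ]] [[389.12248985   0.         315.03912874]
 [  0.         389.12248985 243.86011703]
 [  0.           0.           1.        ]] [[ 0.899  0.438  0.   ]
 [ 0.438 -0.899 -0.   ]
 [-0.     0.    -1.   ]]
```

Call:
arm_command(
  targets=[
    {"slide": [40, -12, 0], "gripper": 88},
    {"slide": [40, -12, 0], "gripper": 88},
    {"slide": [40, -12, 0], "gripper": 88},
    {"slide": [40, -12, 0], "gripper": 88},
    {"slide": [40, -12, 0], "gripper": 88},
    {"slide": [40, -12, 0], "gripper": 88},
    {"slide": [36, -10, 0], "gripper": 88},
    {"slide": [0, 0, 0], "gripper": 88},
  ],
)

```text
$.targets[0]: bad value
```

Run:
```python
from h import *
o=r.get_obs();print(o["tcp_pos"],o["tool_rot"])
im=r.grab_frame("wrist");save("w1.png",im)
for P in [(.453,-.3,.145),(.453,-.303,.06)]: print(proj("wrist",P))
for l in("wand_grip","block_top"):
    for x in r.cut_out("wrist",l)[:2]:
        m=x["pixels"].astype(np.uint8);print(l,x["score"],x["position"],m.sum(),cv2.minAreaRect(cv2.findNonZero(m)))
```

```text
[ 0.24109921 -0.494314    0.25275977] [3.14156804e+00 3.98831458e-06 4.53803248e-01]
[ 129.45495894 -343.96998288]
[ 193.31295673 -189.11673147]
```

View pics/w1.png

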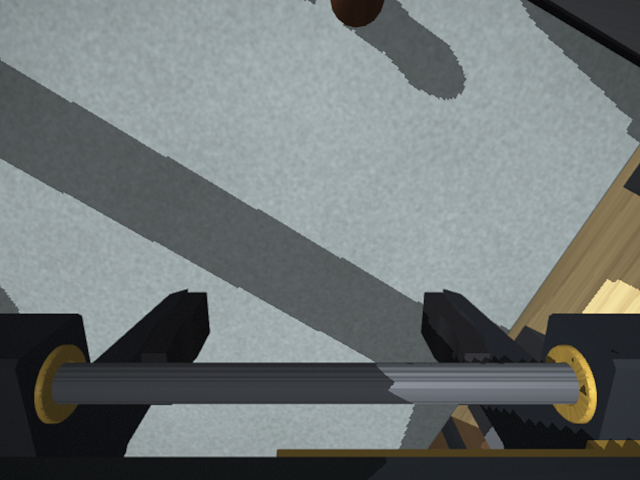

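The call was refused (the twist was left out), so the picture shows only the mill at (357, 10), with the fingers at row ~310. I'll resend it with twist and stop about 6 cm short, so the wand lies in view ahead of the fingers.

Call:
arm_command(
  targets=[
    {"slide": [36, -14, 0], "twist": 0, "gripper": 88},
    {"slide": [36, -14, 0], "twist": 0, "gripper": 88},
    {"slide": [36, -14, 0], "twist": 0, "gripper": 88},
    {"slide": [36, -14, 0], "twist": 0, "gripper": 88},
    {"slide": [36, -14, 0], "twist": 0, "gripper": 88},
    {"slide": [36, -12, 0], "twist": 0, "gripper": 88},
    {"slide": [0, 0, 0], "twist": 0, "gripper": 88},
    {"slide": [0, 0, 0], "twist": 0, "gripper": 88},
  ],
)

```text
clock: 2.35
tcp_pos: [0.399, -0.3263, 0.2527]
tool_rot: [3.141, 0.0, 0.454]
contact_force: [0.9, -0.2, -0.4]
grip_width: 1.0
grip_force: 0.0
```

Run:
```python
from h import *
o=r.get_obs();print(o["clock"],o["tcp_pos"],o["tool_rot"])
im=r.grab_frame("wrist");save("w2.png",im)
for P in [(.453,-.3,.145),(.453,-.303,.06)]: print(proj("wrist",P))
for l in("wand_grip","block_top"):
    for x in r.cut_out("wrist",l)[:2]:
        m=x["pixels"].astype(np.uint8);print(l,x["score"],x["position"],m.sum(),cv2.minAreaRect(cv2.findNonZero(m)))
```

```text
2.35 [ 0.39904304 -0.32626598  0.25274092] [3.14147927e+00 2.04031123e-04 4.53865007e-01]
[313.78590344 152.67603706]
[317.48660673 148.70216957]
wand_grip 0.64 [145.9, 326.8] 2924 ((324.21954345703125, 146.9756317138672), (59.970726013183594, 59.970726013183594), 38.65980911254883)
block_top 0.89 [118.4, 328.3] 9559 ((323.84478759765625, 144.63792419433594), (113.83123779296875, 115.68819427490234), 21.801406860351562)
```

View pics/w2.png

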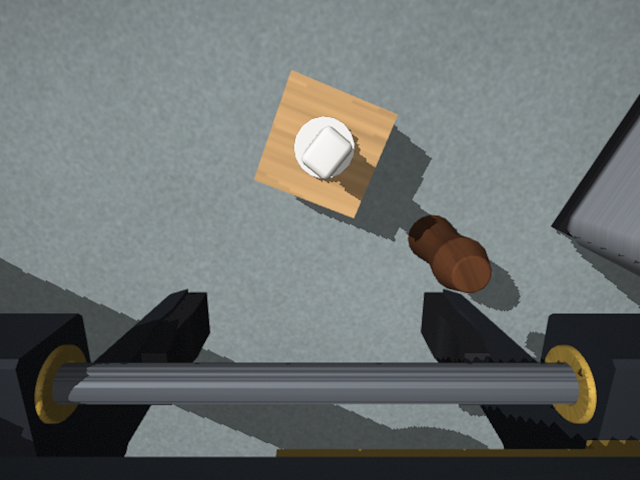

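The picture shows the block with the wand's collar circle centred at about (324,147), the handle top at about (327,152), and the mill at (460,265). Next I need the handle's orientation.

Run:
```python
from h import *
im=cv2.imread("pics/w2.png")[110:190,285:365]
g=cv2.cvtColor(im,cv2.COLOR_BGR2GRAY)
print("collar",atz("wrist",(147,324.2),.068),"handle",atz("wrist",(152,327.5),.145))
a=cv2.resize(im,None,fx=7,fy=7,interpolation=cv2.INTER_CUBIC)
a=cv2.createCLAHE(4,(4,4)).apply(cv2.cvtColor(a,cv2.COLOR_BGR2GRAY));cv2.imwrite("pics/w2c.png",a)
```

```text
collar [ 0.45669036 -0.30712642  0.068     ] handle [ 0.45685473 -0.3073434   0.145     ]
```

View pics/w2c.png

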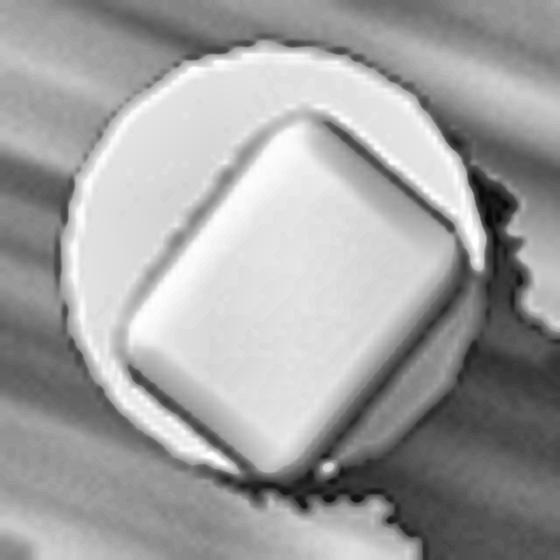

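The handle's rounded top spans corners (305,115), (465,240), (280,478), (122,345) in the crop. Its long axis runs up-right at about 49.5°.

Run:
```python
from h import *
f=lambda u,v: atz("wrist",(110+v/7,285+u/7),.142)[:2]
for a,b in [((122,330),(295,115)),((280,478),(468,270)),((320,115),(455,230)),((130,365),(250,465))]:
    d=f(*b)-f(*a);print(np.degrees(np.arctan2(d[1],d[0])),np.linalg.norm(d))
o=r.get_obs();T=Rotation.from_euler("xyz",o["tool_rot"]).as_matrix()
P=np.array([.457,-.307,.107]);
print(T.T@(P-o["tcp_pos"])*1000)
```

```text
-13.865703411445786 0.02324616165962048
-16.20477194275067 0.024014222160588974
-103.05785643501494 0.015056818320356923
-103.57926790516007 0.013588657020702619
[ 61.03671261   7.79418913 145.67931153]
```

Call:
arm_command(
  targets=[
    {"slide": [0, 0, 0], "twist": 0.14, "gripper": 88},
    {"slide": [0, 0, 0], "twist": 0.14, "gripper": 88},
    {"slide": [0, 0, 0], "twist": 0.14, "gripper": 88},
    {"slide": [0, 0, 0], "twist": 0.14, "gripper": 88},
    {"slide": [0, 0, 0], "twist": 0.14, "gripper": 88},
    {"slide": [26, -16.5, 0], "twist": 0, "gripper": 88},
    {"slide": [25.5, -16.5, 0], "twist": 0, "gripper": 88},
    {"slide": [0, 0, 0], "twist": 0, "gripper": 88},
  ],
)

```text
clock: 3.5
tcp_pos: [0.4579, -0.3065, 0.2524]
tool_rot: [-3.141, 0.0, -0.245]
contact_force: [-0.4, -0.5, -0.4]
grip_width: 0.999
grip_force: 0.0
```

Call:
arm_command(
  targets=[
    {"slide": [0, 0, 30], "twist": 0, "gripper": 88},
    {"slide": [0, 0, 30], "twist": 0, "gripper": 88},
    {"slide": [0, 0, 20], "twist": 0, "gripper": 88},
    {"slide": [0, 0, 0], "twist": 0, "gripper": 88},
  ],
)

```text
clock: 4.0
tcp_pos: [0.456, -0.3068, 0.1718]
tool_rot: [-3.14, 0.003, -0.247]
contact_force: [-1.2, -0.2, -1.2]
grip_width: 1.0
grip_force: 0.0
```

Run:
```python
from h import *
o=r.get_obs();print(o["clock"],o["tcp_pos"],o["tool_rot"],o["qpos"])
im=r.grab_frame("wrist");save("w3.png",im)
T=Rotation.from_euler("xyz",o["tool_rot"]).as_matrix()
print(T.T@(np.array([.457,-.307,.102])-o["tcp_pos"])*1000, proj("wrist",(.457,-.307,.145)),proj("wrist",o["tcp_pos"]))
```

```text
4.0 [ 0.45599221 -0.30678898  0.17180704] [-3.14023221e+00  2.59069528e-03 -2.47408937e-01] [-8.07593522e-01  4.52818397e-01  1.42825823e+00 -2.35054949e-04
  1.26343362e+00  1.01068495e+00]
[1.20962141e+00 5.27594361e-02 6.98041335e+01] [315.16915969 300.89747699] [315.25836774 333.0983038 ]
```

View pics/w3.png

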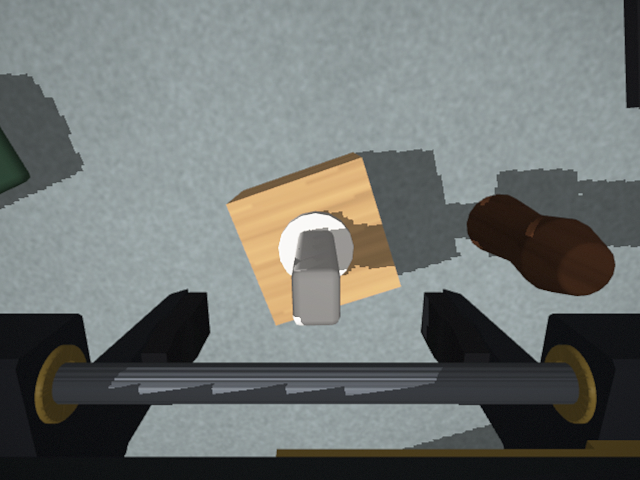

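The wand sits square and centred between the fingers at (316,297), and the mill at (545,240) is clear of them, so I'll descend and grip.

Call:
arm_command(
  targets=[
    {"slide": [1, 0, 30], "twist": 0, "gripper": 88},
    {"slide": [0, 0, 30], "twist": 0, "gripper": 88},
    {"slide": [0, 0, 10], "twist": 0, "gripper": 88},
    {"slide": [0, 0, 0], "twist": 0, "gripper": 88},
    {"slide": [0, 0, 0], "twist": 0, "gripper": 15},
    {"slide": [0, 0, 0], "twist": 0, "gripper": 15},
    {"slide": [0, 0, 0], "twist": 0, "gripper": 15},
    {"slide": [0, 0, 0], "twist": 0, "gripper": 15},
  ],
  newtons=45,
)

```text
clock: 5.05
tcp_pos: [0.4583, -0.3067, 0.1029]
tool_rot: [3.141, -0.0, -0.246]
contact_force: [-0.7, -0.2, 0.0]
grip_width: 0.57
grip_force: 0.0
```

Call:
arm_command(
  targets=[
    {"slide": [0, 0, 0], "twist": 0, "gripper": 15},
    {"slide": [0, 0, 0], "twist": 0, "gripper": 15},
    {"slide": [0, 0, 0], "twist": 0, "gripper": 15},
  ],
)

```text
clock: 5.42
tcp_pos: [0.4583, -0.3067, 0.1027]
tool_rot: [3.141, 0.0, -0.246]
contact_force: [-0.6, -0.7, -0.3]
grip_width: 0.244
grip_force: 45.0
```

Call:
arm_command(
  targets=[
    {"slide": [0, 0, -15], "twist": 0, "gripper": 15},
    {"slide": [0, 0, -30], "twist": 0, "gripper": 15},
    {"slide": [0, 0, -30], "twist": 0, "gripper": 15},
    {"slide": [0, 0, -30], "twist": 0, "gripper": 15},
    {"slide": [0, 0, -20], "twist": 0, "gripper": 15},
    {"slide": [0, 0, 0], "twist": 0, "gripper": 15},
  ],
)

```text
clock: 6.18
tcp_pos: [0.4585, -0.3069, 0.2296]
tool_rot: [3.14, -0.003, -0.246]
contact_force: [0.8, -0.6, -2.1]
grip_width: 0.244
grip_force: 45.0
```

Call:
arm_command(
  targets=[
    {"slide": [-3, -20, 0], "twist": 0, "gripper": 15},
    {"slide": [-6, -44, 0], "twist": 0, "gripper": 15},
    {"slide": [-6, -44, 0], "twist": 0, "gripper": 15},
    {"slide": [-6, -44, 0], "twist": 0, "gripper": 15},
    {"slide": [-6, -44, 0], "twist": 0, "gripper": 15},
    {"slide": [-6, -44, 0], "twist": 0, "gripper": 15},
    {"slide": [-6, -44, 0], "twist": 0, "gripper": 15},
    {"slide": [-2, -24, 0], "twist": 0, "gripper": 15},
  ],
)

```text
clock: 7.18
tcp_pos: [0.4924, 0.0051, 0.2269]
tool_rot: [-3.141, 0.002, -0.244]
contact_force: [-0.4, -0.8, -2.0]
grip_width: 0.248
grip_force: 45.0
```

Call:
arm_command(
  targets=[
    {"slide": [0, 0, 0], "twist": 0, "gripper": 15},
    {"slide": [0, 0, 0], "twist": 0, "gripper": 15},
  ],
)

```text
clock: 7.42
tcp_pos: [0.4931, 0.002, 0.2273]
tool_rot: [3.141, 0.001, -0.246]
contact_force: [0.7, -0.0, -1.5]
grip_width: 0.249
grip_force: 45.0
```

Run:
```python
from h import *
o=r.get_obs();print(o["clock"],o["tcp_pos"],o["tool_rot"],o["qpos"])
im=r.grab_frame("wrist");save("w4.png",im);save("t4.png",r.grab_frame("top"))
print(proj("wrist",(.581,-.02,.063)))
for c in("wrist","top"):
  for x in r.cut_out(c,"dish_top")[:2]:
    m=x["pixels"].astype(np.uint8);print(c,x["score"],x["position"],m.sum(),cv2.minAreaRect(cv2.findNonZero(m)))
```

```text
7.425 [0.49305137 0.00197763 0.22725599] [ 3.14141550e+00  1.18410864e-03 -2.46048264e-01] [-2.36532549e-01  3.03516029e-01  1.49432127e+00 -1.70204629e-04
  1.34494110e+00  1.58035015e+00]
[314.36637471 105.65029194]
wrist 0.84 [104.9, 318.2] 23774 ((320.12921142578125, 101.99481201171875), (127.7945556640625, 206.9695281982422), 65.89776611328125)
top 0.87 [232.6, 324.2] 1074 ((316.3941345214844, 241.1324462890625), (34.69390106201172, 54.518985748291016), 80.27242279052734)
top 0.47 [344.2, 161.3] 289 ((164.0, 344.0), (16.0, 20.0), 90.0)
```

View pics/w4.png

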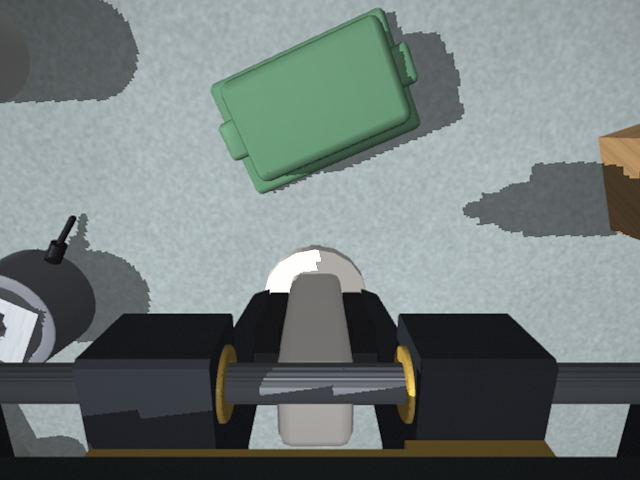

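The picture shows the lid's top face with corners near (215,90), (378,12), (410,108) and (262,182), so its middle is near (316,98). The wand is held upright and the dock plate shows at lower left, around (15,330).

Run:
```python
from h import *
o=r.get_obs();T=Rotation.from_euler("xyz",o["tool_rot"]).as_matrix()
c=[atz("wrist",(v,u),.063)[:2] for u,v in [(215,90),(378,12),(410,108),(262,182)]]
print([np.linalg.norm(c[i]-c[i-1]).round(4) for i in range(4)])
P=np.r_[np.mean(c,0),.225];print(P,T.T@(P-o["tcp_pos"])*1000)
```

```text
[np.float64(0.072), np.float64(0.1237), np.float64(0.0664), np.float64(0.1206)]
[ 0.58450225 -0.0213089   0.225     ] [93.83861246 -0.3509696   2.57893397]
```

Call:
arm_command(
  targets=[
    {"slide": [15, 0, 0], "twist": 0, "gripper": 15},
    {"slide": [30, 0, 0], "twist": 0, "gripper": 15},
    {"slide": [30, 0, 1], "twist": 0, "gripper": 15},
    {"slide": [17, 0, 1], "twist": 0, "gripper": 15},
    {"slide": [0, 0, 0], "twist": 0, "gripper": 15},
    {"slide": [0, 0, 0], "twist": 0, "gripper": 15},
    {"slide": [0, 0, 0], "twist": 0, "gripper": 15},
    {"slide": [0, 0, 0], "twist": 0, "gripper": 15},
  ],
)

```text
clock: 8.62
tcp_pos: [0.5824, -0.0203, 0.226]
tool_rot: [-3.142, -0.0, -0.246]
contact_force: [-1.0, -0.4, -2.2]
grip_width: 0.246
grip_force: 45.0
```

Call:
arm_command(
  targets=[
    {"slide": [0, 0, 0], "twist": 0, "gripper": 15},
    {"slide": [0, 0, 0], "twist": 0, "gripper": 15},
    {"slide": [0, 0, 0], "twist": 0, "gripper": 15},
    {"slide": [0, 0, 0], "twist": 0, "gripper": 15},
    {"slide": [0, 0, 0], "twist": 0, "gripper": 15},
    {"slide": [0, 0, 0], "twist": 0, "gripper": 15},
    {"slide": [0, 0, 0], "twist": 0, "gripper": 15},
    {"slide": [0, 0, 0], "twist": 0, "gripper": 15},
  ],
)

```text
clock: 9.62
tcp_pos: [0.5828, -0.0204, 0.2258]
tool_rot: [-3.142, -0.0, -0.246]
contact_force: [-0.1, 0.7, -2.1]
grip_width: 0.244
grip_force: 45.0
```

Call:
arm_command(
  targets=[
    {"slide": [0, 0, 0], "twist": 0, "gripper": 15},
    {"slide": [0, 0, 0], "twist": 0, "gripper": 15},
    {"slide": [0, 0, 0], "twist": 0, "gripper": 15},
    {"slide": [0, 0, 0], "twist": 0, "gripper": 15},
    {"slide": [0, 0, 0], "twist": 0, "gripper": 15},
    {"slide": [0, 0, 0], "twist": 0, "gripper": 15},
    {"slide": [0, 0, 0], "twist": 0, "gripper": 15},
    {"slide": [0, 0, 0], "twist": 0, "gripper": 15},
  ],
)

```text
clock: 10.62
tcp_pos: [0.5828, -0.0204, 0.2257]
tool_rot: [-3.142, 0.0, -0.246]
contact_force: [0.0, 0.3, -1.8]
grip_width: 0.247
grip_force: 45.0
```

Call:
arm_command(
  targets=[
    {"slide": [0, 0, 0], "twist": 0, "gripper": 15},
    {"slide": [0, 0, 0], "twist": 0, "gripper": 15},
    {"slide": [0, 0, 0], "twist": 0, "gripper": 15},
    {"slide": [0, 0, 0], "twist": 0, "gripper": 15},
    {"slide": [0, 0, 0], "twist": 0, "gripper": 15},
    {"slide": [0, 0, 0], "twist": 0, "gripper": 15},
  ],
)

```text
clock: 11.38
tcp_pos: [0.5828, -0.0204, 0.2258]
tool_rot: [3.142, 0.0, -0.246]
contact_force: [-0.4, 0.0, -1.2]
grip_width: 0.251
grip_force: 45.0
```

Call:
arm_command(
  targets=[
    {"slide": [-10, -20, 0], "twist": 0, "gripper": 15},
    {"slide": [-20, -40, 0], "twist": 0, "gripper": 15},
    {"slide": [-20, -40, 0], "twist": 0, "gripper": 15},
    {"slide": [-20, -40, 0], "twist": 0, "gripper": 15},
    {"slide": [-20, -40, 0], "twist": 0, "gripper": 15},
    {"slide": [-20, -38, 0], "twist": 0, "gripper": 15},
    {"slide": [0, 0, 0], "twist": -0.18, "gripper": 15},
    {"slide": [0, 0, 0], "twist": -0.18, "gripper": 15},
  ],
)

```text
clock: 12.38
tcp_pos: [0.5282, 0.2195, 0.2258]
tool_rot: [-3.141, 0.0, 0.122]
contact_force: [-0.0, -0.2, -1.2]
grip_width: 0.243
grip_force: 45.0
```

Call:
arm_command(
  targets=[
    {"slide": [0, 0, 0], "twist": -0.18, "gripper": 15},
    {"slide": [0, 0, 0], "twist": -0.18, "gripper": 15},
    {"slide": [0, 0, 0], "twist": -0.18, "gripper": 15},
    {"slide": [0, 0, 0], "twist": -0.18, "gripper": 15},
    {"slide": [0, 0, 0], "twist": -0.18, "gripper": 15},
    {"slide": [0, 0, 0], "twist": -0.18, "gripper": 15},
    {"slide": [0, 0, 0], "twist": -0.18, "gripper": 15},
    {"slide": [0, 0, 0], "twist": -0.18, "gripper": 15},
  ],
)

```text
clock: 13.38
tcp_pos: [0.5284, 0.2188, 0.2258]
tool_rot: [-3.141, -0.0, 1.561]
contact_force: [0.3, 0.3, -1.3]
grip_width: 0.247
grip_force: 45.0
```

Call:
arm_command(
  targets=[
    {"slide": [0, 0, 0], "twist": -0.18, "gripper": 15},
    {"slide": [0, 0, 0], "twist": -0.18, "gripper": 15},
    {"slide": [0, 0, 0], "twist": -0.18, "gripper": 15},
    {"slide": [0, 0, 0], "twist": -0.18, "gripper": 15},
    {"slide": [0, 0, 0], "twist": 0, "gripper": 15},
    {"slide": [0, 0, 0], "twist": 0, "gripper": 15},
  ],
)

```text
clock: 14.12
tcp_pos: [0.5289, 0.2183, 0.2258]
tool_rot: [3.142, -0.0, 2.271]
contact_force: [0.3, -0.6, -1.8]
grip_width: 0.246
grip_force: 45.0
```

Run:
```python
from h import *
o=r.get_obs();print(o["clock"],o["tcp_pos"],o["tool_rot"],o["qpos"])
im=r.grab_frame("wrist");save("w5.png",im)
print(proj("wrist",(.472,.288,.062)))
for x in r.cut_out("wrist","dock_mouth")[:2]:
    m=x["pixels"].astype(np.uint8);print(x["score"],x["position"],m.sum(),cv2.minAreaRect(cv2.findNonZero(m)))
```

```text
14.125 [0.52888078 0.21830729 0.22580083] [ 3.14151796e+00 -1.23665003e-04  2.27078832e+00] [ 1.84575475e-01  4.39451767e-01  1.28142396e+00  1.46058187e-04
  1.42071289e+00 -5.15438352e-01]
[315.76168873 102.9677098 ]
0.98 [106.3, 319.9] 8386 ((327.24957275390625, 115.17745971679688), (165.64256286621094, 133.543212890625), 50.66728973388672)
```

View pics/w5.png

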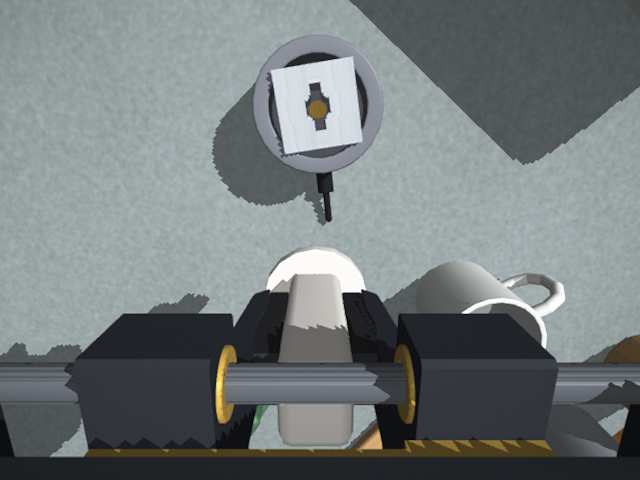

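The picture shows the dock from above. The plate corners are near (271,71), (353,57), (363,142) and (284,154), with the slot running about (314,83) to (321,130). I'll fit it precisely.

Run:
```python
from h import *
o=r.get_obs();T=Rotation.from_euler("xyz",o["tool_rot"]).as_matrix()
im=cv2.imread("pics/w5.png");m=np.zeros(im.shape[:2],np.uint8)
m[50:165,260:375]=(im.min(2)>195)[50:165,260:375]*255
cn=max(cv2.findContours(m,0,cv2.CHAIN_APPROX_NONE)[0],key=cv2.contourArea)
W=np.array([atz("wrist",(v,u),.062)[:2] for u,v in cn[:,0]],np.float32)
rr=cv2.minAreaRect(W*1000);print(rr)
b=cv2.boxPoints(rr);e=[b[1]-b[0],b[2]-b[1]]
print([np.degrees(np.arctan2(x[1],x[0])) for x in e],"tool yaw",np.degrees(o["tool_rot"][2]))
h=(cv2.drawContours(np.zeros_like(m),[cn],-1,255,-1)>0)&(m==0)
v,u=np.nonzero(h);k=(abs(u-317)<25)&(abs(v-106)<32);H=np.array([atz("wrist",(a,c),.062)[:2] for a,c in zip(v[k],u[k])])*1000
hr=cv2.minAreaRect(H.astype(np.float32));hb=cv2.boxPoints(hr);print("hole",hr,[np.degrees(np.arctan2(*(hb[i+1]-hb[i])[::-1])) for i in(0,1)])
C=np.cov(H.T);w,V=np.linalg.eigh(C);print(H.mean(0),np.degrees(np.arctan2(V[1,1],V[0,1])),np.sqrt(w))
a=im[45:170,255:380].copy();cv2.drawContours(a,[cn-[255,45]],-1,(0,0,255),1)
P=np.r_[np.array(rr[0])/1000,.2];print(P,T.T@(P-o["tcp_pos"])*1000)
```

```text
((474.30230712890625, 286.87890625), (57.25959777832031, 57.24968719482422), 48.81024932861328)
[np.float32(-41.189766), np.float32(48.810226)] tool yaw 130.16476326435074
hole ((474.49267578125, 286.8089599609375), (18.285184860229492, 33.173126220703125), 49.22336959838867) [np.float32(-40.776646), np.float32(49.223415)]
[474.33349535 286.99360005] 138.83980191592724 [4.26115316 8.33376299]
[0.47430231 0.28687891 0.2       ] [87.90550731  2.53193268 25.79513397]
```

Run:
```python
from h import *
o=r.get_obs();T=Rotation.from_euler("xyz",o["tool_rot"]).as_matrix()
for dx in(-2,0,2):
  print(dx,[proj("wrist",o["tcp_pos"]+T@[(24+dx)/1000,0,z]).round(1) for z in(.0347,.0427)],proj("wrist",o["tcp_pos"]+T@[(14+dx)/1000,0,-.0413]).round(1))
im=cv2.imread("pics/w5.png");print(im[238:256,315].mean(1).round(),im[262:282,315].mean(1).round())
im=cv2.imread("pics/w5.png")
for row in (255,260,265):
  c=np.nonzero(im[row,230:400].min(1)>200)[0]+230;print(row,c.min(),c.max())
```

```text
-2 [array([313.2, 245.5]), array([313.2, 240.7])] [312.  363.3]
0 [array([313.2, 241.2]), array([313.2, 236.5])] [312.  356.6]
2 [array([313.2, 236.8]), array([313.2, 232.3])] [311.9 349.9]
[171. 171. 169. 168. 166. 168. 162. 173. 183. 188. 191. 239. 254. 253.
 251. 251. 251. 251.] [251. 251. 251. 251. 251. 251. 251. 251. 251. 251. 253. 234. 190. 183.
 185. 185. 185. 186. 185. 184.]
255 292 345
260 284 351
265 278 355
```

Call:
arm_command(
  targets=[
    {"slide": [0, 0, 0], "twist": -0.152, "gripper": 15},
    {"slide": [20, 3.2, 0], "twist": 0, "gripper": 15},
    {"slide": [30, 5, 0], "twist": 0, "gripper": 15},
    {"slide": [25, 4, 0], "twist": 0, "gripper": 15},
    {"slide": [15.3, 2, 0], "twist": 0, "gripper": 15},
    {"slide": [0, 0, 0], "twist": 0, "gripper": 15},
    {"slide": [0, 0, 0], "twist": 0, "gripper": 15},
  ],
)

```text
clock: 15.1
tcp_pos: [0.4707, 0.2875, 0.2258]
tool_rot: [3.142, 0.0, 2.425]
contact_force: [0.4, 0.1, -1.9]
grip_width: 0.245
grip_force: 45.0
```

Call:
arm_command(
  targets=[
    {"slide": [0, 0, 20], "twist": 0, "gripper": 15},
    {"slide": [0, 0, 20], "twist": 0, "gripper": 15},
    {"slide": [0, 0, 15], "twist": 0, "gripper": 15},
    {"slide": [0, 0, 10], "twist": 0, "gripper": 15},
    {"slide": [0, 0, 5], "twist": 0, "gripper": 15},
    {"slide": [0, 0, 0], "twist": 0, "gripper": 15},
    {"slide": [0, 0, 0], "twist": 0, "gripper": 15},
  ],
)

```text
clock: 15.98
tcp_pos: [0.4706, 0.2879, 0.1563]
tool_rot: [3.141, 0.0, 2.426]
contact_force: [0.1, -0.7, -1.9]
grip_width: 0.25
grip_force: 45.0
```

Run:
```python
from h import *
o=r.get_obs();print(o["clock"],o["tcp_pos"],o["tool_rot"],o["qpos"],o["contact_force"],o["ft_torque"])
im=r.grab_frame("wrist");save("w6.png",im)
T=Rotation.from_euler("xyz",o["tool_rot"]).as_matrix()
for dx in(-4,-2,0): print(dx,[proj("wrist",o["tcp_pos"]+T@[(24+dx)/1000,0,z]).round(1) for z in(.0347,.0427)])
for a,b in((29,29),(29,-29)): print(proj("wrist",np.r_[.4743,.2869,.062]+T@[a/1000,b/1000,0]))
```

```text
15.975 [0.47064368 0.28786819 0.15625513] [3.14071623e+00 4.68791923e-04 2.42580094e+00] [ 3.34305534e-01  4.71589067e-01  1.44649504e+00  3.12191666e-05
  1.22251506e+00 -5.20709927e-01] [ 0.09192795 -0.72908549 -1.92295855] [-0.01409472 -0.1559252  -0.04468037]
-4 [array([313.5, 249.6]), array([313.6, 244.6])]
-2 [array([313.5, 245.3]), array([313.6, 240.5])]
0 [array([313.5, 241. ]), array([313.6, 236.3])]
[365.81607166 210.7917861 ]
[267.26306891 210.85761232]
```

View pics/w6.png

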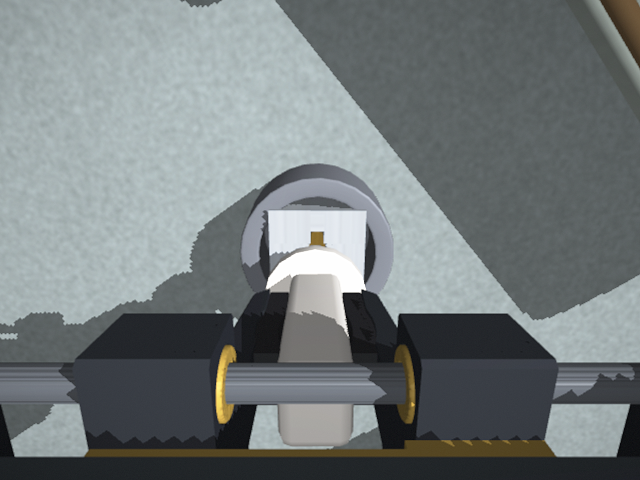

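The plate is square in the image (columns 267–366, front edge row 210), the slot is at column 317, and the collar is centred on column ~317. Everything lines up, so I'll feel my way in.

Call:
arm_command(
  targets=[
    {"slide": [0, 0, 4], "twist": 0, "gripper": 15},
    {"slide": [0, 0, 4], "twist": 0, "gripper": 15},
    {"slide": [0, 0, 2], "twist": 0, "gripper": 15},
    {"slide": [0, 0, 0], "twist": 0, "gripper": 15},
  ],
)

```text
clock: 16.52
tcp_pos: [0.4703, 0.2878, 0.1455]
tool_rot: [-3.141, -0.0, 2.426]
contact_force: [0.1, 0.5, -1.4]
grip_width: 0.25
grip_force: 45.0
```

Call:
arm_command(
  targets=[
    {"slide": [0, 0, 2], "twist": 0, "gripper": 15},
    {"slide": [0, 0, 2], "twist": 0, "gripper": 15},
    {"slide": [0, 0, 0], "twist": 0, "gripper": 15},
  ],
)

```text
clock: 16.9
tcp_pos: [0.4706, 0.288, 0.1417]
tool_rot: [3.141, -0.0, 2.426]
contact_force: [1.4, 1.9, -3.1]
grip_width: 0.24
grip_force: 45.0
```

Call:
arm_command(
  targets=[
    {"slide": [0, 0.4, 0], "twist": 0, "gripper": 15},
    {"slide": [0, 0, 2], "twist": 0, "gripper": 15},
    {"slide": [0, 0, 2], "twist": 0, "gripper": 15},
    {"slide": [0, 0, 0], "twist": 0, "gripper": 15},
  ],
)

```text
clock: 17.4
tcp_pos: [0.4707, 0.2882, 0.1376]
tool_rot: [3.142, -0.0, 2.426]
contact_force: [0.7, 3.6, -2.2]
grip_width: 0.245
grip_force: 45.0
```

```bash
python3 -c "
from h import *
o=r.get_obs();T=Rotation.from_euler('xyz',o['tool_rot']).as_matrix();print('tool F',T.T@o['contact_force'],'M',T.T@o['ft_torque'])"
```

```text
tool F [1.80029507 3.20963443 2.21851293] M [-0.70706503  0.21656307 -0.01447562]
```

Call:
arm_command(
  targets=[
    {"slide": [0.4, 0.6, 0], "twist": 0, "gripper": 15},
    {"slide": [0, 0, 2], "twist": 0, "gripper": 15},
    {"slide": [0, 0, 2], "twist": 0, "gripper": 15},
    {"slide": [0, 0, 2], "twist": 0, "gripper": 15},
    {"slide": [0, 0, 0], "twist": 0, "gripper": 15},
  ],
)

```text
clock: 18.02
tcp_pos: [0.4707, 0.2887, 0.1315]
tool_rot: [-3.141, -0.0, 2.426]
contact_force: [-0.4, 0.6, -0.7]
grip_width: 0.246
grip_force: 45.0
```

```bash
python3 -c "
from h import *
o=r.get_obs();T=Rotation.from_euler('xyz',o['tool_rot']).as_matrix();print('tool F',T.T@o['contact_force'],'M',T.T@o['ft_torque'])"
```

```text
tool F [0.69679337 0.2154684  0.7291406 ] M [-0.07969541 -0.14277767 -0.01431026]
```

The stem is 18 mm in with almost no force, so the key has entered the slots. I'll push on.

Call:
arm_command(
  targets=[
    {"slide": [0, 0, 3], "twist": 0, "gripper": 15},
    {"slide": [0, 0, 3], "twist": 0, "gripper": 15},
    {"slide": [0, 0, 3], "twist": 0, "gripper": 15},
    {"slide": [0, 0, 3], "twist": 0, "gripper": 15},
    {"slide": [0, 0, 3], "twist": 0, "gripper": 15},
    {"slide": [0, 0, 0], "twist": 0, "gripper": 15},
  ],
)

```text
clock: 18.77
tcp_pos: [0.4707, 0.2888, 0.1165]
tool_rot: [-3.141, -0.0, 2.426]
contact_force: [1.2, 0.5, -1.1]
grip_width: 0.245
grip_force: 45.0
```

```bash
python3 -c "
from h import *
o=r.get_obs();T=Rotation.from_euler('xyz',o['tool_rot']).as_matrix();print('tool F',T.T@o['contact_force'],'M',T.T@o['ft_torque'])"
```

```text
tool F [-0.62564411  1.16998351  1.0923552 ] M [-0.04850654 -0.0568219   0.00680471]
```

Call:
arm_command(
  targets=[
    {"slide": [0, 0.2, 2], "twist": 0, "gripper": 15},
    {"slide": [0, 0, 2], "twist": 0, "gripper": 15},
    {"slide": [0, 0, 2], "twist": 0, "gripper": 15},
    {"slide": [0, 0, 2], "twist": 0, "gripper": 15},
    {"slide": [0, 0, 2], "twist": 0, "gripper": 15},
    {"slide": [0, 0, 0], "twist": 0, "gripper": 15},
  ],
  newtons=55,
)

```text
clock: 19.52
tcp_pos: [0.471, 0.289, 0.1072]
tool_rot: [3.141, 0.0, 2.426]
contact_force: [-2.0, 0.3, 7.8]
grip_width: 0.246
grip_force: 55.0
```

Call:
arm_command(
  targets=[
    {"slide": [0, 0, 1], "twist": 0, "gripper": 15},
    {"slide": [0, 0, 0.5], "twist": 0, "gripper": 15},
    {"slide": [0, 0, 0], "twist": 0, "gripper": 15},
    {"slide": [0, 0, 0], "twist": 0, "gripper": 15},
  ],
)

```text
clock: 20.02
tcp_pos: [0.471, 0.289, 0.1059]
tool_rot: [3.141, 0.0, 2.426]
contact_force: [-2.5, -0.8, 8.1]
grip_width: 0.244
grip_force: 55.0
```

Call:
arm_command(
  targets=[
    {"slide": [0, 0, 1], "twist": 0, "gripper": 15},
    {"slide": [0, 0, 0.5], "twist": 0, "gripper": 15},
    {"slide": [0, 0, 0], "twist": 0, "gripper": 15},
    {"slide": [0, 0, 0], "twist": 0, "gripper": 15},
  ],
)

```text
clock: 20.52
tcp_pos: [0.471, 0.289, 0.1047]
tool_rot: [3.141, 0.001, 2.426]
contact_force: [-1.9, -0.4, 9.6]
grip_width: 0.245
grip_force: 55.0
```

Call:
arm_command(
  targets=[
    {"slide": [0, 0, 0.7], "twist": 0, "gripper": 15},
    {"slide": [0, 0, 0], "twist": 0, "gripper": 15},
    {"slide": [0, 0, 0], "twist": 0, "gripper": 15},
    {"slide": [0, 0, 0], "twist": 0, "gripper": 15},
  ],
)

```text
clock: 21.02
tcp_pos: [0.471, 0.289, 0.1047]
tool_rot: [3.14, 0.001, 2.426]
contact_force: [-4.7, -1.4, 16.0]
grip_width: 0.247
grip_force: 55.0
```

The TCP has stopped at exactly the expected 0.1047 and the force jumped to 16 N, so the collar is on the plate. I'll add a little more press, check, and hand in.

Call:
arm_command(
  targets=[
    {"slide": [0.1, -0.2, 0.4], "twist": 0, "gripper": 15},
    {"slide": [0, 0, 0], "twist": 0, "gripper": 15},
    {"slide": [0, 0, 0], "twist": 0, "gripper": 15},
    {"slide": [0, 0, 0], "twist": 0, "gripper": 15},
    {"slide": [0, 0, 0], "twist": 0, "gripper": 15},
    {"slide": [0, 0, 0], "twist": 0, "gripper": 15},
  ],
)

```text
clock: 21.78
tcp_pos: [0.471, 0.289, 0.1047]
tool_rot: [3.14, 0.001, 2.426]
contact_force: [-4.7, -2.7, 19.1]
grip_width: 0.251
grip_force: 55.0
```

```bash
python3 -c "
from h import *
o=r.get_obs();print(o['tcp_pos'],o['contact_force'],o['grip_force'])
if o['tcp_pos'][2]<.1054 and 12<o['contact_force'][2]<35: print(r.hand_in())"
```

```text
[0.47103577 0.28897869 0.10468183] [-4.6866433  -2.66077391 19.0519317 ] 54.97421611100435
the job is handed in; nothing more can be done
None
```

The job is handed in (no verdict came back): the wand was held still about 7 cm above the middle of the butter dish's lid for about 3 s, then keyed into the dock and pushed home, collar on plate by depth and force, and it is still gripped and pressed at about 19 N, at 21.8 s.

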